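# Load a pine blank into the lever-lift bench press

### The arm

A 7-joint arm with a two-finger parallel gripper is mounted at the origin on a cart in front of the work surface, level with it; the furniture and walls round the work are solid. World frame = base frame: x ahead of the robot, y to its left, z up, the work surface at z = 0. Lengths are in m, angles in rad, forces in N, time in s.
With the tool pointing down it reaches from about 0.4 to 0.85 m from the base axis. Payload 4.5 kg.
Tool frame: the origin (TCP) lies midway between the tips of the shut fingers; the grasp point (between the pads) lies 19 mm behind it; z points along the fingers, y is the direction in which the jaws open and shut (so a half turn about z gives the same grasp; the last joint's range is limited). The gripper opens to 88 mm and grips with 3 to 60 N. Pads are 18 mm wide; open, the fingers measure 123 mm over their backs; the gripper's body (75 mm by 187 mm) begins 45 mm behind the grasp point.
Start: joints at [1.262, 0.689, -0.195, 1.565, 0.157, 0.902, -0.215], TCP at [0.21, -0.589, 0.239] pointing down, gripper open.
Joint ranges: [-3.01, 3.01], [-0.46, 2.08], [-1.47, 1.51], [0.13, 2.56], [-1, 4.14], [0.04, 2.09], [-2.66, 2.66]. Speed limits (rad/s): [2.57, 2.57, 3.14, 3.14, 3.14, 3.14, 3.14].

### API

Orientations are given as a unit quaternion [x, y, z, w].
In Python, from bench import telemetry, snapshot, camera_params, job gives the robot as it stands. The module is installed in compiled form; this text tells all that it offers.
- The arm moves only by the shell command python3 -m jog 'ROWS'. ROWS is JSON, a list of rows, each a list of 7 numbers: the shift along the tool's x, y, z in m, then the turn, a rotation vector about the tool's x, y, z in degrees, then the closure, from -1 (fully open) to 1 (shut). A call has exactly 8 rows; each row shifts and turns the commanded pose from where the row before left it, along the tool's axes as they then stand; what a row does not reach is not made up. A row lasts 1/12 s, in which the tool goes at most 41.7 mm and 7.16 degrees, less where a joint would pass 70% of its speed; a pose out of reach is approached as far as the arm can. A call with a gripper value outside its range is refused whole. The fingers move at their own pace and stop on an object; the grip force is fixed at half the most. Time passes only in rows, so rows that do not move let the fingers close, or fill a call up. It gives the time, the measured TCP pose, the force and the opening at its end, in the units of the state.
- telemetry.sense(): the state, without advancing time (a new reading comes with each control period).
- snapshot(name): name is "side" or "top" or "wrist"; returns (picture, depth): 420x560x3 uint8, red, green, blue; 420x560 float32, m along the optical axis (not along the pixel's ray), 0 where there is no reading.
- camera_params(name): a dict with "camera_matrix" (3x3 intrinsics, pixels), "k1" (the pictures are not rectified: a ray, as slopes to the right and down, at radius r is drawn at 1 + k1 r^2 times it, then the intrinsics apply), "pose" (4x4, takes a point from camera to world coordinates); the wrist camera has in their place "mount" (4x4, takes a point from camera to tool coordinates, whose origin is the TCP and whose axes are the flange's). Camera axes: x right, y down, z forward; pixel columns grow to the right and rows downward; lengths in m; the calibration is good to about 2 mm. A picture is of the moment at which its call begins: read the wrist's pose just before it. camera_params takes no time and is no camera call.
- job.finish_job(): hands the job in, once; it reports no verdict.
The state is a dict: "t": time; "joint_pos": joint angles; "qd": joint speeds; "joint_efforts": joint torques, N m; "ee_pos": TCP position; "eef_rot": TCP orientation; "contact_force": force on the tool from outside, world axes, zero at the start; "torque": the same for the moment, N m; "finger_gap": finger opening in m.
Only numpy, scipy, OpenCV 4.12 (cv2) and the standard library are available. Lean on these libraries where they do the work, as an engineer would, in place of code of your own. Each camera call takes 0.05 s, during which the arm holds its last target.

### The job

Load the pine blank into the bench press: press the long end of the lift lever down until the heavy platen catches on its pawl and let the lever come back up, then push the blank along its channel until it is fully home against the end stop, and push the red pawl tab back so that the platen comes down on the blank. Only press and push with the fingers: do not lift the blank out of its channel, do not touch the platen itself, and leave the other things on the bench where they are.

Things in the scene. Friction and masses are not known exactly. Their poses are not given: they have to be found in the camera images.
- press: Fixed blue bench press, bed 223x192 mm, 30 mm high; place and yaw vary. Origin on the bench under the bed. x: from the lever at the front to the platen's hinge at the back; y: along the feed channel, from the infeed shelf (-y, right) to the end stop (+y, left); z up. 'Press frame' below: mm from here. The platen covers x -74 to 83, y -35 to 50; its front lug reaches x -117 at y 13 to 40.
- platen: Heavy dark iron platen (about 2.2 kg), hinged like a lid at the back, cork pad below, two ribs on top (z = 76 mm when shut, front up to 110 mm when raised). Not to be touched. Origin on the hinge axis, x = 85, z = 57 in the press frame. A catch pin sticks out at its left near the front.
- platen_angle (a joint): Platen angle, rad: 0 shut on its stop screw (pad 14 mm above the channel floor, too low for the 19 mm blank); about 0.045 lying on the blank; about 0.20 hanging on the pawl (the blank then passes with over 10 mm to spare). It is damped and comes down softly by its own weight.
- lift_lever (a joint): Lift lever angle, rad: 0 at rest (long end up), grows as the long end is pressed down, stops at 0.76; the pawl catches at about 0.6. Its roller at the short end lifts the platen's lug. Takes 6 to 16 N at the paddle; springs back up when let go. Pivot axis level, along press x, through y = 87, z = 63 in the press frame.
- lever_paddle (a point): Centre of the top face of the black rubber paddle (34 mm in x, 58 mm long) on the lever's long end, left of the press: x = -98, y = 211, z = 118 in the press frame at rest (the face leans 0.35 rad, outer end higher); fully pressed z is about 18 and y 215, leaning 0.41 rad the other way. Press it straight down; nothing lies under it.
- pawl (a joint): Pawl angle, rad: 0 upright (held by a spring), grows as its top is pushed in press +x (towards the hinge), at most 0.60. The rising catch pin pushes it back by itself and it snaps in under the pin. The raised platen drops off it when it is pushed back to about 0.3.
- pawl_tab (a point): Centre of the red tab on top of the pawl, left of the platen; 13 mm in x, 28 mm in y, 24 mm high. Pawl upright: x = -44, y = 85, z = 132 in the press frame; pivot along press y, 90 mm below. The platen drops once the tab has been pushed about 27 mm in press +x (travel ends at 48 mm; takes 2 to 8 N).
- blank_mid (a point): Centre (half-way up) of the loose pine blank, a light-wood bar 28 mm wide, 190 mm long (along the channel), 19 mm high, about 70 g. It starts in the channel on the infeed shelf, its leading end just outside the platen. Fully home its centre is at y = -50 in the press frame, its right end, where it is pushed, at y = -145, well clear of the platen.
- channel_end (a point): Foot of the end stop's face (steel block 16 mm high) at the left end of the feed channel, on its middle line: x = -40, y = 45, z = 30 in the press frame. The channel is 31 mm wide, its floor at z = 30, between two aluminium fences 8 mm high that run from y = -255 to the stop.
- bone_blank_0: short square cream bone blank, 10x58x10 mm, lying in front of the infeed shelf; bystander, origin at the centre of its underside
- bone_blank_1: short square cream bone blank, 10x54x10 mm, lying in front of the infeed shelf; bystander, origin at the centre of its underside
- bone_blank_2: short square cream bone blank, 10x50x10 mm, lying in front of the infeed shelf; bystander, origin at the centre of its underside
- dye_bottle: small brown dropper bottle with black top, 33 mm across, 102 mm tall, standing behind the infeed shelf; bystander, origin at the centre of its underside
- mahogany_block: small reddish-brown wood block, 42x36x14 mm, lying behind the platen's hinge; bystander, origin at the centre of its underside
There are look-alikes about, which are no part of the job. Of the things that look like the part that bears blank_mid, the larger one is meant.

How it is judged:
By the outcome, as a careful person would: the job done as asked, in the order asked, and still so for the second after the job is handed in, with the robot touching nothing.
It also fails if it takes over 62 s, if anything falls off the work surface, if the arm or the gripper's body presses on something with over 40 N, if the wrist force passes 120 N, or if a joint passes its speed limit or range.

## Working session

There is one attempt and no reset: what is moved stays moved. The work goes in short steps, Python scripts to look and compute and a shell command to move; the robot and the scene stay as the last step left them, time stands still between calls to the robot, and variables do not carry over. Pictures are saved under pics/ and viewed, and the job is handed in when it is done.

```bash
mkdir -p pics; ls; python3 - <<'E'
from bench import telemetry, snapshot, camera_params
import cv2, numpy as np
s=telemetry.sense(); print(s)
for n in ["side","top"]:
    p,d=snapshot(n); cv2.imwrite(f"pics/{n}0.png",p[:,:,::-1]); np.save(f"pics/{n}0.npy",d); np.save(f"pics/{n}0c.npy",p)
    c=camera_params(n); print(n,{k:np.round(v,4).tolist() for k,v in c.items()})
print(camera_params("wrist"))
E
```

```text
pics
{'t': 0.0, 'joint_pos': array([ 1.26183633,  0.68997898, -0.19452251,  1.56636107,  0.15728564,
        0.90247755, -0.21510868]), 'qd': array([-0.00025592, -0.00032452,  0.00226185,  0.00010885,  0.0008357 ,
       -0.00070577,  0.00104202]), 'joint_efforts': array([ 2.48292572e-04, -5.27567589e+01, -1.26666203e+00, -1.53431529e+01,
       -5.24933171e-02,  6.53583440e-03,  2.04391658e-04]), 'ee_pos': array([ 0.20980224, -0.58805748,  0.23790882]), 'eef_rot': array([ 9.85343504e-01,  1.70579417e-01, -2.12849929e-04, -8.92158641e-04]), 'contact_force': array([ 0.82786077, -0.50544073,  0.54470852]), 'torque': array([-0.01054771, -0.02204994, -0.00671147]), 'finger_gap': 0.08818559575853196}
side {'camera_matrix': [[407.3666, 0.0, 278.8116], [0.0, 407.3666, 212.6245], [0.0, 0.0, 1.0]], 'k1': 0.0203, 'pose': [[-0.9754, -0.1035, 0.1946, 0.3786], [-0.2199, 0.5183, -0.8265, 0.8465], [-0.0153, -0.8489, -0.5283, 0.6787], [0.0, 0.0, 0.0, 1.0]]}
top {'camera_matrix': [[460.3314, 0.0, 279.3156], [0.0, 460.3314, 202.5748], [0.0, 0.0, 1.0]], 'k1': -0.0673, 'pose': [[0.0142, -0.9846, 0.1743, 0.3435], [-0.9998, -0.0162, -0.0102, -0.0304], [0.0128, -0.1741, -0.9846, 1.5635], [0.0, 0.0, 0.0, 1.0]]}
{'camera_matrix': array([[351.99322647,   0.        , 279.66868399],
       [  0.        , 351.99322647, 207.54139192],
       [  0.        ,   0.        ,   1.        ]]), 'k1': -0.049864168792385935, 'mount': array([[-1.17361909e-03, -9.52032501e-01, -3.05994673e-01,
         8.01619930e-02],
       [ 9.99998448e-01, -7.15178806e-04, -1.61030189e-03,
        -5.02753752e-04],
       [ 1.31421883e-03, -3.05996088e-01,  9.52031862e-01,
        -1.45593793e-01],
       [ 0.00000000e+00,  0.00000000e+00,  0.00000000e+00,
         1.00000000e+00]])}
```

View pics/side0.png

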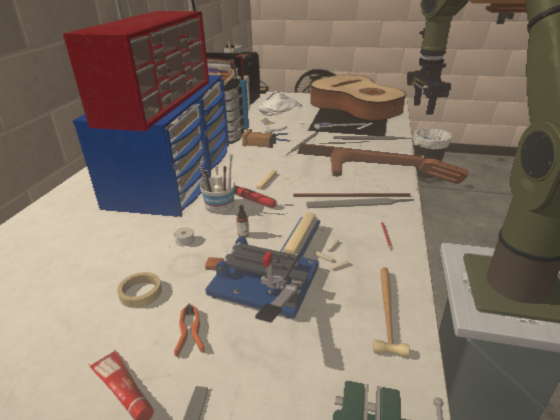

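View pics/top0.png

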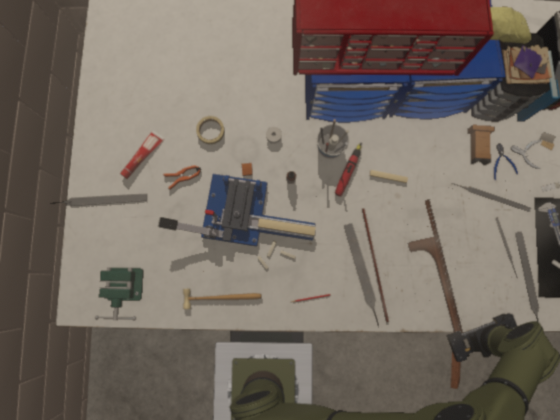

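The top view shows the press at about (235,210). The blank lies in its channel at about (286,228), the paddle is at (168,224), and the red tab is at about (210,212). Two things could be taken for the blank: the bar in the channel at top (286,228), and a smaller loose light-wood bar at top (388,177). The bone blanks at (270,255) are also similar in colour. I'll check the choice in a close crop.

```bash
python3 - <<'E'
import cv2
a=cv2.imread("pics/top0.png")[160:280,150:330]; cv2.imwrite("pics/topcrop.png",cv2.resize(a,None,fx=4.4,fy=4.4,interpolation=cv2.INTER_CUBIC))
a=cv2.imread("pics/side0.png")[195:335,190:370]; cv2.imwrite("pics/sidecrop.png",cv2.resize(a,None,fx=4.2,fy=4.2,interpolation=cv2.INTER_CUBIC))
E
```

```text
(no output)
```

View pics/topcrop.png

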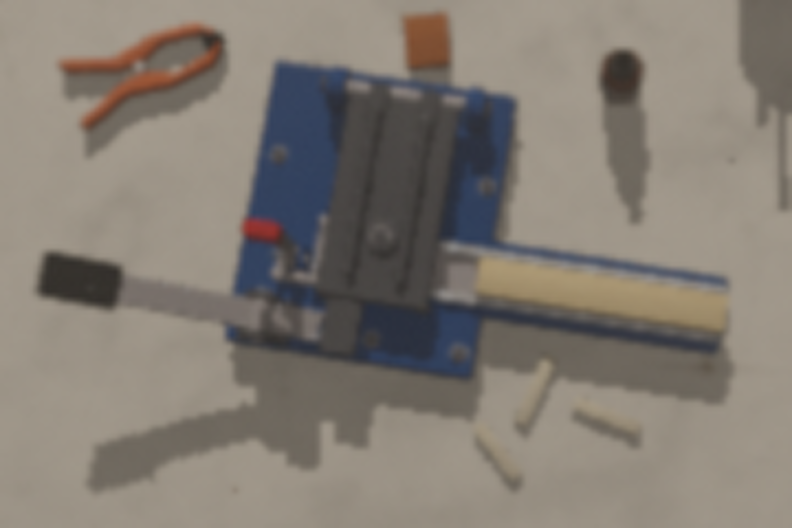

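View pics/sidecrop.png

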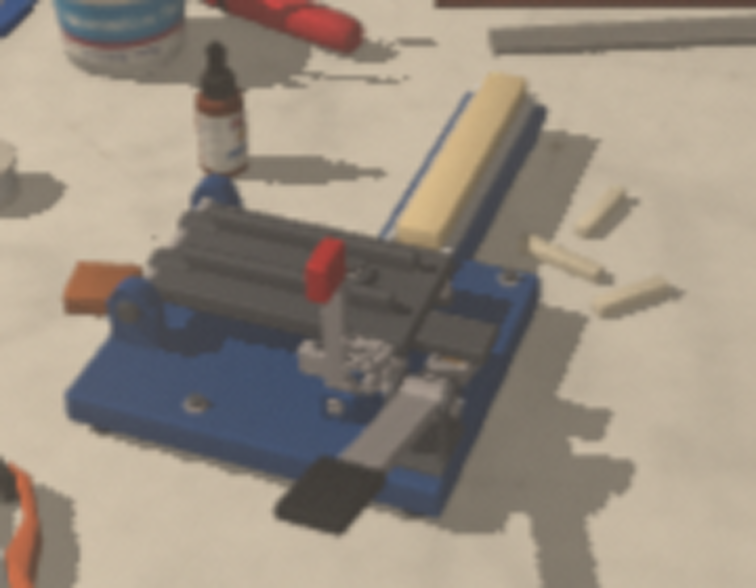

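The crops confirm the choice: the pine blank is the 190 mm bar between the fences, running right of the platen at top (258–315, 228). The red tab is at top (210,212) and the paddle at (168,224). Next I measure the press pose.

```bash
cat > h.py <<'E'
import numpy as np, cv2
from bench import camera_params
from scipy.spatial.transform import Rotation as R
def rays(n,uv,pose=None):
    c=camera_params(n); K=np.array(c["camera_matrix"]); uv=np.atleast_2d(uv).astype(float)
    d=np.c_[(uv[:,0]-K[0,2])/K[0,0],(uv[:,1]-K[1,2])/K[1,1]]; u=d.copy()
    for _ in range(10): u=d/(1+c["k1"]*(u**2).sum(1,keepdims=True))
    T=np.array(c["pose"]) if pose is None else pose@np.array(c["mount"])
    return T[:3,3],np.c_[u,np.ones(len(u))]@T[:3,:3].T
def onplane(n,uv,z,pose=None):
    o,r=rays(n,uv,pose); return o+r*((z-o[2])/r[:,2:])
def depthpts(n,uv,D,pose=None):
    o,r=rays(n,uv,pose); uv=np.atleast_2d(uv).astype(int); return o+r*D[uv[:,1],uv[:,0]][:,None]
def toolpose(s):
    T=np.eye(4);T[:3,:3]=R.from_quat(s["eef_rot"]).as_matrix();T[:3,3]=s["ee_pos"];return T
def tri(l):
    A=np.zeros((3,3));b=np.zeros(3)
    for o,r in l:
        r=r/np.linalg.norm(r);P=np.eye(3)-np.outer(r,r);A+=P;b+=P@o
    return np.linalg.solve(A,b)
E
python3 - <<'E'
from h import *
def load(n): return np.load(f"pics/{n}0c.npy"),np.load(f"pics/{n}0.npy")
def comp(m,box):
    k=np.zeros_like(m);x0,y0,x1,y1=box;k[y0:y1,x0:x1]=m[y0:y1,x0:x1]
    nn,l,st,c=cv2.connectedComponentsWithStats(k.astype(np.uint8))
    i=1+np.argmax(st[1:,4]); ys,xs=np.where(l==i); return np.c_[xs,ys],c[i],st[i]
for n,bx in [("top",dict(tab=(200,200,220,222),blank=(250,205,320,245),pad=(150,210,185,240))),("side",dict(tab=(255,245,280,270),blank=(275,205,320,260),pad=(250,295,285,325)))]:
    c,D=load(n); h=cv2.cvtColor(c,cv2.COLOR_RGB2HSV).astype(int)
    H,S,V=h[...,0],h[...,1],h[...,2]
    M=dict(tab=((H<8)|(H>172))&(S>140)&(V>70),blank=(H>14)&(H<30)&(S>70)&(V>110),pad=(V<62))
    for k,b in bx.items():
        uv,cc,st=comp(M[k],b); P=depthpts(n,uv,D)
        print(n,k,len(uv),np.round(cc,1),st,"med",np.round(np.median(P,0),4), "zmax",np.round(np.percentile(P[:,2],[5,50,95]),3))
        r=cv2.minAreaRect(uv.astype(np.float32)); bp=cv2.boxPoints(r)
        if k=="blank": print(" corners",np.round(onplane(n,bp,0.049),4).tolist(), "ctr",np.round(onplane(n,np.array(cc),0.049),4))
        if k=="pad": print(" ctr",np.round(onplane(n,np.array(cc),0.118),4))
        if k=="tab": print(" ctr",np.round(onplane(n,np.array(cc),0.14),4))
    if n=="top":
        uv,cc,st=comp((H>100)&(H<125)&(S>120),(150,160,330,260)); print("blue",st)
        uvb=uv
        P=depthpts(n,uv,D);print(np.percentile(P[:,2],[5,50,95]))
E
```

```text
top tab 23 [208.9 211.7] [206 210   7   4  23] med [0.5618 0.1743 0.1419] zmax [0.139 0.142 0.148]
 ctr [[0.5628 0.1749 0.14  ]]
top blank 451 [286.4 226.7] [259 219  56  16 451] med [ 0.5306 -0.0695  0.0467] zmax [0.041 0.047 0.053]
 corners [[0.5305, 0.0239, 0.049], [0.5573, 0.0203, 0.049], [0.531, -0.1653, 0.049], [0.5044, -0.1612, 0.049]] ctr [[ 0.5308 -0.0706  0.049 ]]
top pad 133 [167.9 223.4] [160 218  17  11 133] med [0.5265 0.3071 0.1151] zmax [0.107 0.115 0.126]
 ctr [[0.5267 0.3066 0.118 ]]
blue [219 202   3   1   3]
[0.02651566 0.02654505 0.0300225 ]
side tab 67 [266.3 258.2] [263 252   8  15  67] med [0.5632 0.1902 0.1418] zmax [0.126 0.142 0.145]
 ctr [[0.5629 0.1877 0.14  ]]
side blank 486 [299.4 233.2] [285 212  30  42 486] med [ 0.533  -0.049   0.0477] zmax [0.038 0.048 0.05 ]
 corners [[0.5601, 0.0386, 0.049], [0.5358, -0.1735, 0.049], [0.5032, -0.1493, 0.049], [0.5315, 0.0554, 0.049]] ctr [[ 0.5329 -0.047   0.049 ]]Traceback (most recent call last):
  File "<stdin>", line 12, in <module>
  File "<stdin>", line 6, in comp
    return _wrapfunc(a, 'argmax', axis=axis, out=out, **kwds)
    return bound(*args, **kwds)
ValueError: attempt to get argmax of an empty sequence
```

```bash
cat >> h.py <<'E'
YAW=-0.14; O=np.array([0.594,0.0845,0])
Rp=R.from_euler('z',YAW).as_matrix()
def press(p): return (np.asarray(p)-O)@Rp
def world(p): return Rp@np.asarray(p)+O
def delta(s,target): # press-frame target (m) -> tool shifts, plus turn about tool z to align tool x with press x
    Rt=R.from_quat(s["eef_rot"]).as_matrix()
    print("press pos",np.round(press(s["ee_pos"])*1000,1),"F",np.round(s["contact_force"],1),"t",round(s["t"],2),"gap",round(s["finger_gap"],3))
    if target is not None: print("tool shift mm",np.round(Rt.T@(world(target)-s["ee_pos"])*1000,1))
    Rd=Rp@np.diag([1,-1,-1.]); print("turn deg",np.round(np.degrees(R.from_matrix(Rt.T@Rd).as_rotvec()),2))
E
python3 - <<'E'
from h import *
from bench import telemetry
for p in ([-.098,.211,.118],[-.044,.085,.144]): print(world(p))
delta(telemetry.sense(),[-.098,.213,.2])
for n,u in (("bottle",(291,176)),("mahog",(247,169))):print(n,press(onplane("top",u,0.05)[0]))
E
python3 -m jog '[[0,0,0,0,0,6.9,1],[0,0,0,0,0,6.9,1],[0,0,0,0,0,6.9,1],[0,0,0,0,0,6.9,1],[0.03,0,0,0,0,0,1],[0.04,0,0,0,0,0,1],[0.04,0,0,0,0,0,1],[0.04,0,0,0,0,0,1]]'
python3 -c "
from h import *
from bench import telemetry
delta(telemetry.sense(),[-.098,.213,.2])"
```

```text
[0.52640243 0.3071108  0.118     ]
[0.56229166 0.17480826 0.144     ]
press pos [-286.5 -719.7  238. ] F [-0.  -0.5 -1. ] t 0.1 gap 0.088
tool shift mm [ 600.  -738.4   39.1]
turn deg [-0.09  0.03 27.67]
bottle [ 0.13153069 -0.15178798  0.05      ]
mahog [ 0.13227962 -0.00114392  0.05      ]
t: 0.77
ee_pos: [0.3599, -0.6092, 0.2385]
eef_rot: [0.998, -0.07, -0.0, -0.0]
contact_force: [-0.7, -1.0, 0.8]
finger_gap: 0.0369
press pos [-135.  -719.6  238.5] F [-0.7 -1.   0.8] t 0.77 gap 0.037
tool shift mm [  37.4 -932.6   39. ]
turn deg [-0.03  0.04  0.03]
```

```bash
python3 -m jog '[[0.037,0,0,0,0,0,1],[0,-0.03,0,0,0,0,1],[0,-0.04,0,0,0,0,1],[0,-0.04,0,0,0,0,1],[0,-0.04,0,0,0,0,1],[0,-0.04,0,0,0,0,1],[0,-0.04,0,0,0,0,1],[0,-0.04,0,0,0,0,1]]'
python3 -m jog '[[0,-0.04,0,0,0,0,1],[0,-0.04,0,0,0,0,1],[0,-0.04,0,0,0,0,1],[0,-0.04,0,0,0,0,1],[0,-0.04,0,0,0,0,1],[0,-0.04,0,0,0,0,1],[0,-0.04,0,0,0,0,1],[0,-0.04,0,0,0,0,1]]'
python3 -m jog '[[0,-0.04,0,0,0,0,1],[0,-0.04,0,0,0,0,1],[0,-0.04,0,0,0,0,1],[0,-0.04,0,0,0,0,1],[0,-0.04,0,0,0,0,1],[0,-0.04,0,0,0,0,1],[0,-0.04,0,0,0,0,1],[0,-0.03,0,0,0,0,1]]'
python3 -c "
from h import *
from bench import telemetry
delta(telemetry.sense(),[-.098,.213,.14])"
```

```text
t: 1.43
ee_pos: [0.4324, -0.345, 0.2385]
eef_rot: [0.998, -0.069, -0.0, -0.0]
contact_force: [1.1, 0.3, 0.5]
finger_gap: 0.0005
t: 2.1
ee_pos: [0.4767, -0.0283, 0.2386]
eef_rot: [0.998, -0.069, -0.0, 0.0]
contact_force: [0.5, -0.7, -0.4]
finger_gap: 0.0001
t: 2.77
ee_pos: [0.5192, 0.2812, 0.2383]
eef_rot: [0.998, -0.068, -0.0, -0.001]
contact_force: [0.8, 0.2, -0.2]
finger_gap: 0.0006
press pos [-101.5  184.3  238.3] F [ 0.8  0.2 -0.2] t 2.77 gap 0.001
tool shift mm [  3.7 -28.5  98.4]
turn deg [-0.09  0.04  0.26]
```

```bash
python3 -m jog '[[0.004,-0.028,0,0,0,0,1],[0,0,0.03,0,0,0,1],[0,0,0.03,0,0,0,1],[0,0,0.03,0,0,0,1],[0,0,0.008,0,0,0,1],[0,0,0,0,0,0,1],[0,0,0,0,0,0,1],[0,0,0,0,0,0,1]]'
python3 - <<'E'
from h import *
from bench import telemetry,snapshot
delta(telemetry.sense(),[-.098,.213,.14])
for n,x in (("side",(190,180,370,330)),("top",(130,150,330,280))):
    p,d=snapshot(n); a=p[x[1]:x[3],x[0]:x[2],::-1]; cv2.imwrite(f"pics/{n}1.png",cv2.resize(a,None,fx=3.8,fy=3.8,interpolation=cv2.INTER_CUBIC))
E
```

```text
t: 3.43
ee_pos: [0.529, 0.3044, 0.1424]
eef_rot: [0.998, -0.07, 0.001, -0.001]
contact_force: [-0.5, -0.2, -0.4]
finger_gap: 0.0004
press pos [-95.1 208.7 142.4] F [-0.5 -0.2 -0.4] t 3.43 gap 0.0
tool shift mm [-2.9 -4.3  2.4]
turn deg [-0.11 -0.14  0.04]
```

View pics/side1.png

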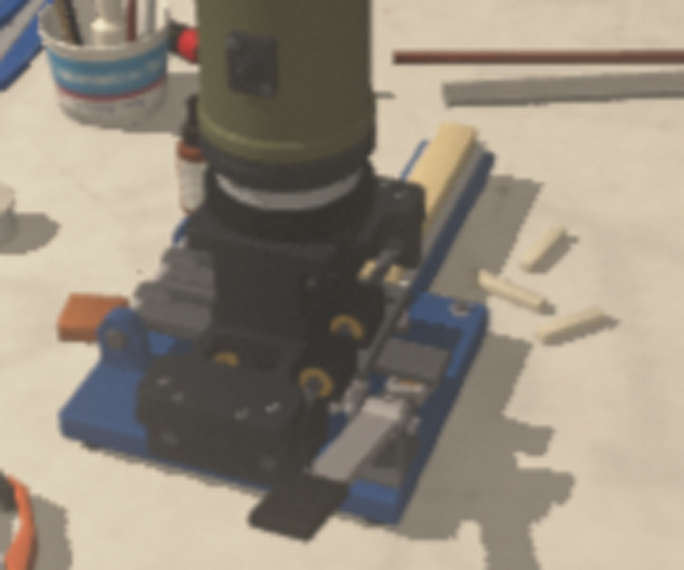

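The side view shows the shut fingers right above the black paddle (about (300,500) in the crop). The gripper body is clear of the pawl. Now I press down.

```bash
python3 -m jog '[[-0.003,-0.004,0.008,0,0,0,1],[0,0,0.01,0,0,0,1],[0,0,0.01,0,0,0,1],[0,0,0.01,0,0,0,1],[0,0,0.01,0,0,0,1],[0,0,0.01,0,0,0,1],[0,0,0.01,0,0,0,1],[0,0,0.01,0,0,0,1]]'
python3 -m jog '[[0,0,0.01,0,0,0,1],[0,0,0.008,0,0,0,1],[0,0,0.008,0,0,0,1],[0,0,0.006,0,0,0,1],[0,0,0.003,0,0,0,1],[0,0,0,0,0,0,1],[0,0,0,0,0,0,1],[0,0,0,0,0,0,1]]'
python3 - <<'E'
from h import *
from bench import telemetry,snapshot
delta(telemetry.sense(),[-.098,.213,.02])
for n,x in (("side",(190,180,370,330)),("top",(130,150,330,280))):
    p,d=snapshot(n); a=p[x[1]:x[3],x[0]:x[2],::-1]; cv2.imwrite(f"pics/{n}2.png",cv2.resize(a,None,fx=3.8,fy=3.8,interpolation=cv2.INTER_CUBIC))
E
```

```text
t: 4.2
ee_pos: [0.5273, 0.3155, 0.0643]
eef_rot: [0.998, -0.068, 0.003, -0.006]
contact_force: [0.1, 7.8, 13.3]
finger_gap: 0.0002
t: 4.87
ee_pos: [0.5266, 0.3106, 0.0281]
eef_rot: [0.998, -0.069, 0.001, -0.002]
contact_force: [0.2, 2.0, 6.6]
finger_gap: 0.0005
press pos [-98.3 214.5  28.1] F [0.2 2.  6.6] t 4.87 gap 0.001
tool shift mm [0.3 1.5 8.1]
turn deg [-0.23 -0.15  0.12]
```

View pics/side2.png

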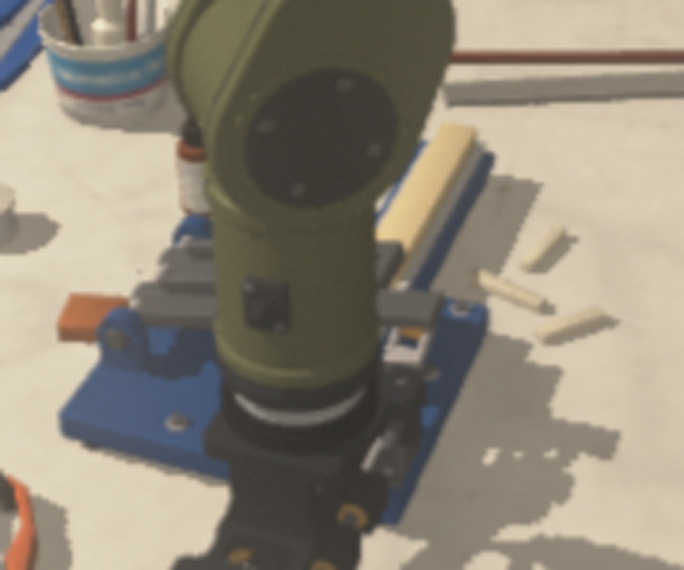

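The platen's lug is visibly raised (crop (410,310)). I press a little further and then let the lever up gently.

```bash
python3 -m jog '[[0,0,0.004,0,0,0,1],[0,0,0,0,0,0,1],[0,0,0,0,0,0,1],[0,0,-0.008,0,0,0,1],[0,0,-0.012,0,0,0,1],[0,0,-0.012,0,0,0,1],[0,0,-0.012,0,0,0,1],[0,0,-0.012,0,0,0,1]]'
python3 -m jog '[[0,0,-0.012,0,0,0,1],[0,0,-0.015,0,0,0,1],[0,0,-0.02,0,0,0,1],[0,0,-0.03,0,0,0,1],[0,0,-0.04,0,0,0,1],[0,0,-0.03,0,0,0,1],[0,0,-0.02,0,0,0,1],[0,0.02,0,0,0,0,1]]'
python3 - <<'E'
from h import *
from bench import telemetry,snapshot
delta(telemetry.sense(),[-.04,-.29,.22])
for n,x in (("side",(190,180,370,330)),("top",(130,150,330,280))):
    p,d=snapshot(n); a=p[x[1]:x[3],x[0]:x[2],::-1]; cv2.imwrite(f"pics/{n}3.png",cv2.resize(a,None,fx=3.8,fy=3.8,interpolation=cv2.INTER_CUBIC))
E
```

```text
t: 5.63
ee_pos: [0.525, 0.3079, 0.0807]
eef_rot: [0.998, -0.069, -0.0, 0.0]
contact_force: [0.7, 0.3, 2.6]
finger_gap: -0.0
t: 6.3
ee_pos: [0.5241, 0.293, 0.2516]
eef_rot: [0.998, -0.067, 0.003, -0.004]
contact_force: [0.3, 0.1, -0.0]
finger_gap: 0.0004
press pos [-98.3 196.7 251.6] F [ 0.3  0.1 -0. ] t 6.3 gap 0.0
tool shift mm [ 55.5 487.3  28.1]
turn deg [-0.46 -0.35  0.3 ]
```

View pics/side3.png

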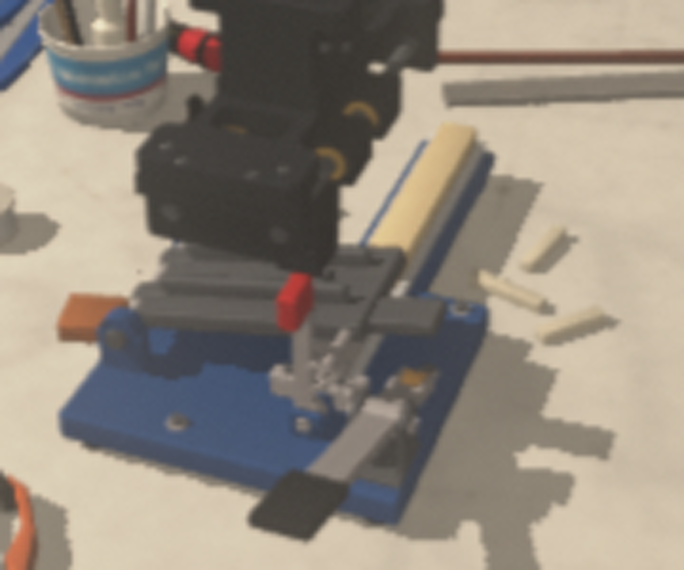

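View pics/top3.png

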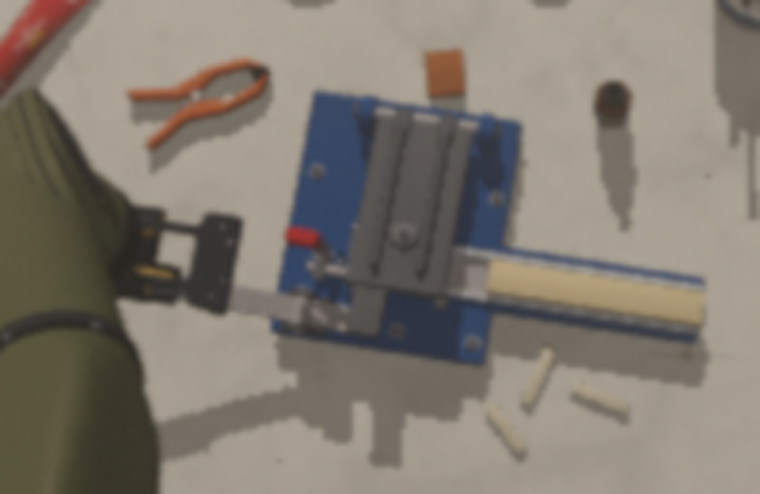

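The platen now hangs on the upright pawl (its lug is raised clear of the roller), and the lever is back up. Next I go behind the blank's right end.

```bash
python3 -m jog '[[0.01,0.02,0,0,0,0,1],[0.02,0.036,0,0,0,0,1],[0.026,0.032,0,0,0,0,1],[0,0.041,0,0,0,0,1],[0,0.041,0,0,0,0,1],[0,0.041,0,0,0,0,1],[0,0.041,0,0,0,0,1],[0,0.041,0,0,0,0,1]]'
python3 -m jog '[[0,0.041,0,0,0,0,1],[0,0.041,0,0,0,0,1],[0,0.041,0,0,0,0,1],[0,0.041,0,0,0,0,1],[0,0.02,0,0,0,0,1],[0,0.01,0,0,0,0,1],[0,0,0,0,0,0,1],[0,0,0,0,0,0,1]]'
python3 - <<'E'
from h import *
from bench import telemetry,snapshot
s=telemetry.sense()
delta(s,[-.041,-.29,.037])
p,d=snapshot("wrist"); cv2.imwrite("pics/w1.png",p[:,:,::-1]); np.save("pics/w1d.npy",d)
E
```

```text
t: 7.07
ee_pos: [0.5358, -0.0112, 0.2457]
eef_rot: [0.998, -0.07, -0.002, 0.0]
contact_force: [0.5, -0.2, -0.6]
finger_gap: 0.0003
t: 7.73
ee_pos: [0.5106, -0.1998, 0.2461]
eef_rot: [0.998, -0.069, -0.001, -0.001]
contact_force: [0.3, 1.2, -0.7]
finger_gap: 0.0003
press pos [ -43.  -293.2  246.1] F [ 0.3  1.2 -0.7] t 7.73 gap 0.0
tool shift mm [  2.3  -2.9 209.1]
turn deg [-0.09  0.09  0.11]
```

View pics/w1.png

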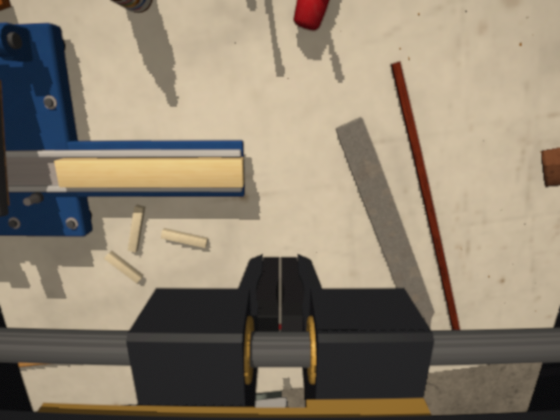

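The wrist view shows the blank's right end at u≈243, v≈158–188, flush with the shelf end. The fingers (tips at (280,258)) are off to its right. I check its position from this picture.

```bash
python3 - <<'E'
from h import *
from bench import telemetry
s=telemetry.sense();T=toolpose(s)
c=cv2.imread("pics/w1.png");h=cv2.cvtColor(c,cv2.COLOR_BGR2HSV).astype(int)
m=np.zeros(c.shape[:2],np.uint8);b=(40,140,255,205)
mm=(h[...,0]>14)&(h[...,0]<30)&(h[...,1]>85)&(h[...,2]>120);m[b[1]:b[3],b[0]:b[2]]=mm[b[1]:b[3],b[0]:b[2]]
n,l,st,ct=cv2.connectedComponentsWithStats(m);i=1+np.argmax(st[1:,4]);print(st[i])
ys,xs=np.where(l==i);r=cv2.boxPoints(cv2.minAreaRect(np.c_[xs,ys].astype(np.float32)))
print(np.round(r,1).tolist());print(np.round(press(onplane("wrist",r,0.049,T))*1000,1))
print(np.round(press(onplane("wrist",[[244,142],[244,195],[244,150],[244,189]],0.034,T))*1000,1))
print(np.round(press(onplane("wrist",[[280,258]],s["ee_pos"][2],T))*1000,1))
E
```

```text
[  54  157  190   31 5577]
[[54.0, 187.0], [54.0, 157.0], [243.0, 157.0], [243.0, 187.0]]
[[ -52.2  -58.5   49. ]
 [ -21.2  -64.4   49. ]
 [ -21.6 -254.5   49. ]
 [ -52.  -253.7   49. ]]
[[  -9.  -254.3   34. ]
 [ -64.6 -252.8   34. ]
 [ -17.  -254.1   34. ]
 [ -58.  -253.    34. ]]
[[ -33.9 -291.3  246.2]]
```

```bash
python3 -m jog '[[0.003,0,0.03,0,0,0,1],[0,0,0.04,0,0,0,1],[0,0,0.04,0,0,0,1],[0,0,0.04,0,0,0,1],[0,0,0.03,0,0,0,1],[0,0,0.016,0,0,0,1],[0,0,0.01,0,0,0,1],[0,0,0,0,0,0,1]]'
python3 - <<'E'
from h import *
from bench import telemetry,snapshot
s=telemetry.sense()
delta(s,[-.039,-.29,.040])
for n,x in (("wrist",(0,0,560,420)),("side",(230,150,370,280))):
    p,d=snapshot(n); a=p[x[1]:x[3],x[0]:x[2],::-1]; cv2.imwrite(f"pics/{n}4.png",a if n=="wrist" else cv2.resize(a,None,fx=4.4,fy=4.4,interpolation=cv2.INTER_CUBIC))
E
```

```text
t: 8.45
ee_pos: [0.5132, -0.1991, 0.0389]
eef_rot: [0.998, -0.068, -0.002, -0.001]
contact_force: [-1.4, 0.4, 0.5]
finger_gap: 0.0003
press pos [ -40.5 -292.1   38.9] F [-1.4  0.4  0.5] t 8.45 gap 0.0
tool shift mm [ 1.5 -2.1 -1.1]
turn deg [-0.11  0.19  0.25]
```

View pics/side4.png

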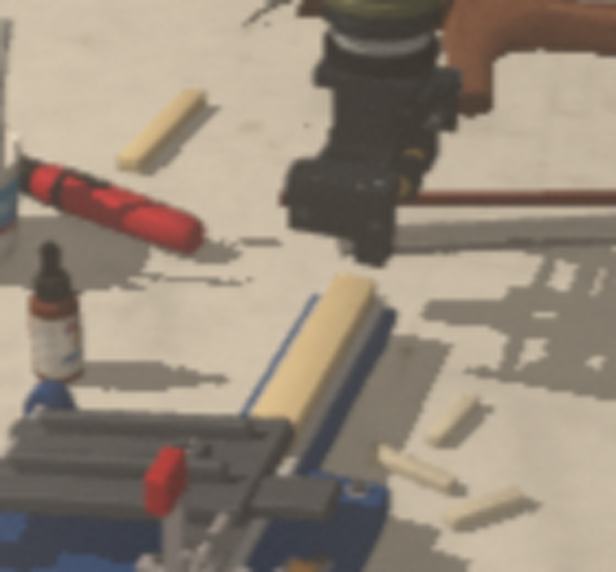

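View pics/wrist4.png

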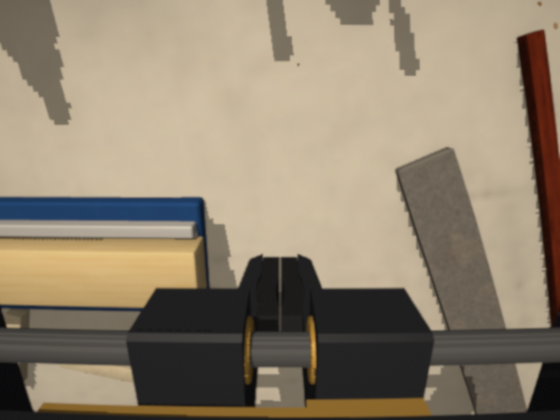

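```bash
python3 - <<'E'
from h import *
from bench import telemetry,snapshot
s=telemetry.sense();T=toolpose(s)
print(np.round(press(onplane("wrist",[[100,238],[100,305],[202,238],[204,304]],0.049,T))*1000,1))
print(np.round(press(onplane("wrist",[[100,222],[100,235]],0.038,T))*1000,1),"fence")
print(np.round(press(onplane("wrist",[[204,198],[204,306]],0.030,T))*1000,1),"shelf")
a=cv2.imread("pics/wrist4.png")[180:330,0:330];cv2.imwrite("pics/w4c.png",cv2.resize(a,None,fx=2.4,fy=2.4))
E
```

```text
[[ -17.5 -215.3   49. ]
 [ -50.9 -209.7   49. ]
 [ -17.2 -259.5   49. ]
 [ -49.7 -258.2   49. ]]
[[ -14.2 -210.4   38. ]
 [ -20.6 -209.4   38. ]] fence
[[  -5.  -257.2   30. ]
 [ -63.3 -253.3   30. ]] shelf
```

View pics/w4c.png

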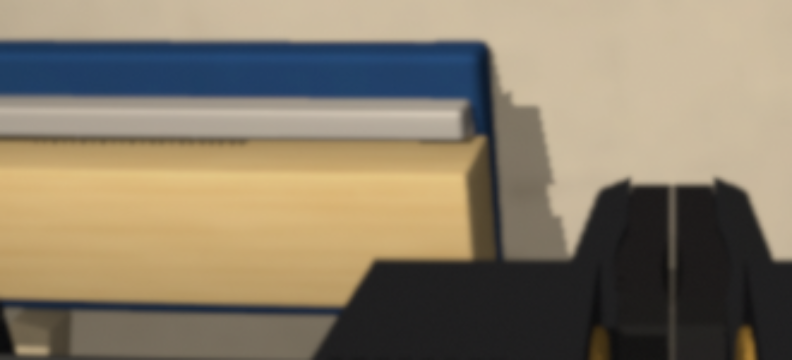

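The close crop shows the blank's top face from v≈250 to 305, so its centre is at press x ≈ -37. It also shows the right end at y≈-257 and the finger in line behind it. Now I push.

```bash
python3 -m jog '[[0.002,-0.005,0,0,0,0,1],[0,-0.01,0,0,0,0,1],[0,-0.008,0,0,0,0,1],[0,-0.01,0,0,0,0,1],[0,-0.01,0,0,0,0,1],[0,-0.01,0,0,0,0,1],[0,-0.01,0,0,0,0,1],[0,-0.007,0,0,0,0,1]]'
python3 - <<'E'
from h import *
from bench import telemetry,snapshot
s=telemetry.sense()
delta(s,[-.038,-.16,.039])
for n,x in (("wrist",(0,0,560,420)),("side",(230,150,370,280))):
    p,d=snapshot(n); a=p[x[1]:x[3],x[0]:x[2],::-1]; cv2.imwrite(f"pics/{n}5.png",a if n=="wrist" else cv2.resize(a,None,fx=4.4,fy=4.4,interpolation=cv2.INTER_CUBIC))
E
```

```text
t: 9.22
ee_pos: [0.5255, -0.131, 0.0407]
eef_rot: [0.998, -0.069, -0.0, -0.0]
contact_force: [-0.5, -0.8, 1.1]
finger_gap: 0.0007
press pos [ -37.8 -222.9   40.7] F [-0.5 -0.8  1.1] t 9.22 gap 0.001
tool shift mm [ -0.1 -62.9   1.8]
turn deg [-0.04  0.    0.15]
```

View pics/wrist5.png

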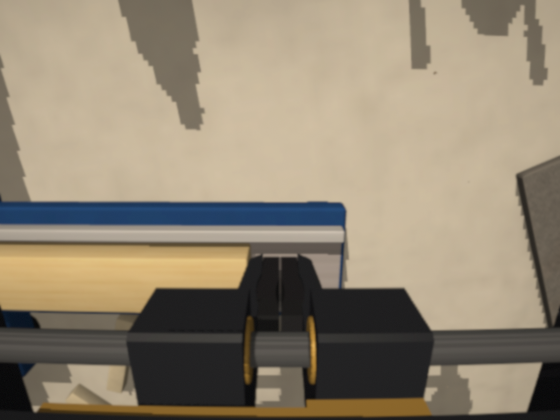

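The blank's end (u≈250) is against the finger and sliding freely. I push on.

```bash
python3 -m jog '[[0,-0.008,0.001,0,0,0,1],[0,-0.008,0,0,0,0,1],[0,-0.008,0,0,0,0,1],[0,-0.008,0,0,0,0,1],[0,-0.008,0,0,0,0,1],[0,-0.006,0,0,0,0,1],[0,-0.004,0,0,0,0,1],[0,-0.002,0,0,0,0,1]]'
python3 -m jog '[[0,-0.002,0,0,0,0,1],[0,-0.002,0,0,0,0,1],[0,-0.002,0,0,0,0,1],[0,-0.002,0,0,0,0,1],[0,-0.001,0,0,0,0,1],[0,-0.001,0,0,0,0,1],[0,-0.001,0,0,0,0,1],[0,0,0,0,0,0,1]]'
python3 - <<'E'
from h import *
from bench import telemetry,snapshot
s=telemetry.sense()
delta(s,[-.038,-.159,.039])
for n,x in (("wrist",(0,0,560,420)),):
    p,d=snapshot(n); a=p[x[1]:x[3],x[0]:x[2],::-1]; cv2.imwrite(f"pics/{n}6.png",a)
E
```

```text
t: 9.98
ee_pos: [0.5326, -0.0803, 0.0397]
eef_rot: [0.998, -0.069, 0.0, -0.0]
contact_force: [-0.5, -0.7, -0.1]
finger_gap: 0.0002
t: 10.65
ee_pos: [0.534, -0.0703, 0.0397]
eef_rot: [0.998, -0.069, 0.0, -0.0]
contact_force: [-0.6, -0.4, 0.2]
finger_gap: 0.0002
press pos [ -37.8 -161.7   39.7] F [-0.6 -0.4  0.2] t 10.65 gap 0.0
tool shift mm [-0.2 -2.7  0.7]
turn deg [-0.   -0.    0.07]
```

View pics/wrist6.png

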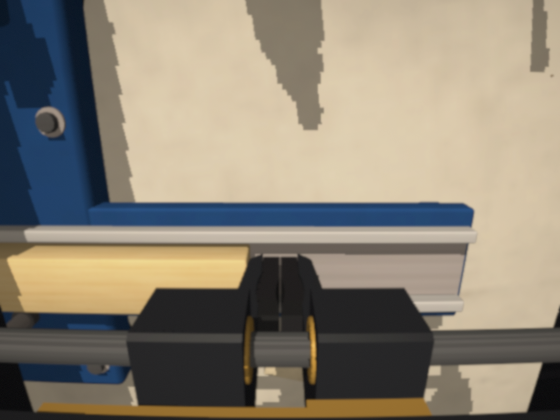

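No stop contact is felt yet. I creep on until the force rises.

```bash
python3 -m jog '[[0,-0.001,0,0,0,0,1],[0,-0.001,0,0,0,0,1],[0,-0.001,0,0,0,0,1],[0,-0.001,0,0,0,0,1],[0,0,0,0,0,0,1],[0,0,0,0,0,0,1],[0,0,0,0,0,0,1],[0,0,0,0,0,0,1]]'
python3 -m jog '[[0,-0.001,0,0,0,0,1],[0,-0.001,0,0,0,0,1],[0,-0.001,0,0,0,0,1],[0,0,0,0,0,0,1],[0,0,0,0,0,0,1],[0,0,0,0,0,0,1],[0,0,0,0,0,0,1],[0,0,0,0,0,0,1]]'
python3 -c "
from h import *
from bench import telemetry
delta(telemetry.sense(),[-.038,-.159,.039])"
```

```text
t: 11.37
ee_pos: [0.5345, -0.0665, 0.0397]
eef_rot: [0.998, -0.069, 0.0, 0.0]
contact_force: [-0.8, 0.3, -0.4]
finger_gap: 0.0003
t: 12.03
ee_pos: [0.5345, -0.0657, 0.0397]
eef_rot: [0.998, -0.07, -0.0, 0.001]
contact_force: [-1.4, -5.7, 0.8]
finger_gap: 0.0001
press pos [ -38.  -157.1   39.7] F [-1.4 -5.7  0.8] t 12.03 gap 0.0
tool shift mm [0.  1.9 0.7]
turn deg [ 0.15  0.01 -0.05]
```

```bash
python3 -m jog '[[0,-0.001,0,0,0,0,1],[0,-0.001,0,0,0,0,1],[0,0,0,0,0,0,1],[0,0,0,0,0,0,1],[0,0,0,0,0,0,1],[0,0,0,0,0,0,1],[0,0,0,0,0,0,1],[0,0,0,0,0,0,1]]'
python3 - <<'E'
from h import *
from bench import telemetry,snapshot
s=telemetry.sense();T=toolpose(s)
delta(s,[-.038,-.159,.039])
p,d=snapshot("wrist"); cv2.imwrite("pics/wrist7.png",p[:,:,::-1])
print(press(onplane("wrist",[[249,265]],.049,T)))
E
```

```text
t: 12.7
ee_pos: [0.5344, -0.0656, 0.0398]
eef_rot: [0.997, -0.071, -0.0, 0.002]
contact_force: [-1.1, -7.6, -0.0]
finger_gap: 0.0006
press pos [ -38.1 -157.    39.8] F [-1.1 -7.6 -0. ] t 12.7 gap 0.001
tool shift mm [0.1 2.  0.8]
turn deg [ 0.27  0.02 -0.15]
[[-0.02803063 -0.14274776  0.049     ]]
```

View pics/wrist7.png

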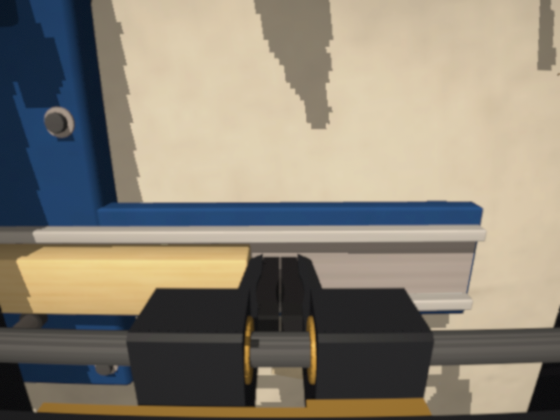

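The finger has stalled: force is up to 7.6 N with no more motion. The blank's end is at y≈-143 to -145, as expected when home. I back off, rise, and go round to the front of the red tab.

```bash
python3 -m jog '[[0,0.008,0,0,0,0,1],[0,0.012,0,0,0,0,1],[0,0,-0.03,0,0,0,1],[0,0,-0.04,0,0,0,1],[0,0,-0.04,0,0,0,1],[0,0,-0.04,0,0,0,1],[0,0,-0.04,0,0,0,1],[0,0,-0.02,0,0,0,1]]'
python3 -m jog '[[-0.03,-0.02,0,0,0,0,1],[-0.02,-0.035,0,0,0,0,1],[0,-0.04,0,0,0,0,1],[0,-0.04,0,0,0,0,1],[0,-0.04,0,0,0,0,1],[0,-0.04,0,0,0,0,1],[0,-0.03,0,0,0,0,1],[0,-0.015,0,0,0,0,1]]'
python3 - <<'E'
from h import *
from bench import telemetry,snapshot
s=telemetry.sense();T=toolpose(s)
delta(s,[-.088,.085,.124])
for n,x in (("wrist",(0,0,560,420)),("side",(230,150,370,280))):
    p,d=snapshot(n); a=p[x[1]:x[3],x[0]:x[2],::-1]; cv2.imwrite(f"pics/{n}8.png",a if n=="wrist" else cv2.resize(a,None,fx=4.4,fy=4.4,interpolation=cv2.INTER_CUBIC))
E
```

```text
t: 13.42
ee_pos: [0.5341, -0.082, 0.2545]
eef_rot: [0.998, -0.069, 0.003, -0.0]
contact_force: [0.7, 0.6, -0.4]
finger_gap: 0.0003
t: 14.08
ee_pos: [0.5186, 0.1885, 0.2496]
eef_rot: [0.998, -0.066, -0.0, -0.002]
contact_force: [-0.0, -0.3, 0.7]
finger_gap: 0.0003
press pos [-89.2  92.4 249.6] F [-0.  -0.3  0.7] t 14.08 gap 0.0
tool shift mm [  1.1   7.9 125.6]
turn deg [-0.19  0.02  0.45]
```

View pics/wrist8.png

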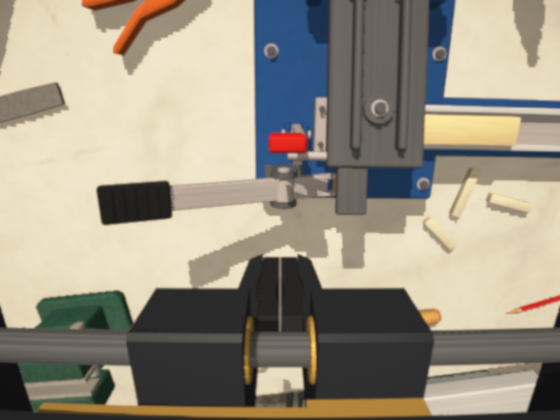

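View pics/side8.png

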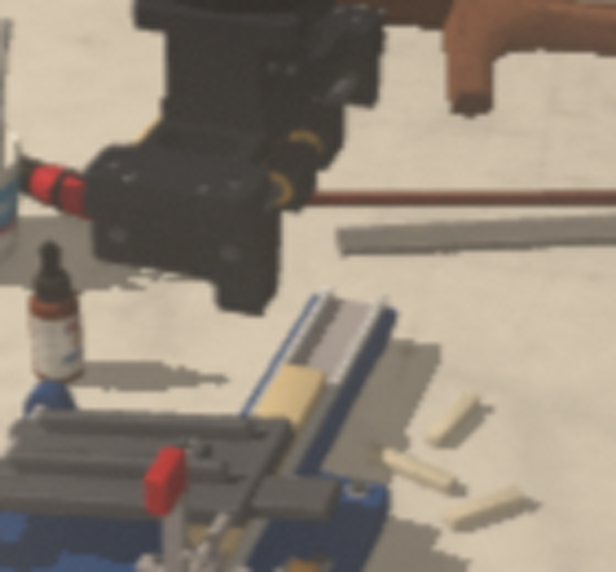

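The wrist view shows the red tab at (288,143), the platen still raised, and the blank's end at u≈519 on the channel. I check both points.

```bash
python3 - <<'E'
from h import *
from bench import telemetry
s=telemetry.sense();T=toolpose(s)
print("tab",press(onplane("wrist",[[270,134],[307,134],[270,152],[307,152]],.142,T)))
print("blank end",press(onplane("wrist",[[518,120],[518,146]],.049,T)))
print("shelf bolts / lever")
delta(s,[-.085,.085,.124])
E
python3 -m jog '[[0.001,0.008,0.02,0,0,0,1],[0,0,0.03,0,0,0,1],[0,0,0.035,0,0,0,1],[0,0,0.025,0,0,0,1],[0,0,0.01,0,0,0,1],[0,0,0.004,0,0,0,1],[0,0,0,0,0,0,1],[0,0,0,0,0,0,1]]'
python3 - <<'E'
from h import *
from bench import telemetry,snapshot
s=telemetry.sense();T=toolpose(s)
delta(s,[-.06,.085,.124])
for n,x in (("wrist",(0,0,560,420)),("side",(210,180,350,310))):
    p,d=snapshot(n); a=p[x[1]:x[3],x[0]:x[2],::-1]; cv2.imwrite(f"pics/{n}9.png",a if n=="wrist" else cv2.resize(a,None,fx=4.4,fy=4.4,interpolation=cv2.INTER_CUBIC))
E
```

```text
tab [[-0.03570882  0.09843449  0.142     ]
 [-0.03554757  0.07220249  0.142     ]
 [-0.04850559  0.0984678   0.142     ]
 [-0.04834153  0.07184713  0.142     ]]
blank end [[-0.02893282 -0.14149661  0.049     ]
 [-0.05429696 -0.14662241  0.049     ]]
shelf bolts / lever
press pos [-88.8  90.  249.4] F [ 0.2 -0.3  0.2] t 14.18 gap -0.0
tool shift mm [  3.8   5.2 125.4]
turn deg [-0.09  0.02  0.37]
t: 14.85
ee_pos: [0.5198, 0.1742, 0.1269]
eef_rot: [0.998, -0.07, 0.001, -0.0]
contact_force: [0.2, -0.4, 0.1]
finger_gap: 0.0004
press pos [-86.   78.5 126.9] F [ 0.2 -0.4  0.1] t 14.85 gap 0.0
tool shift mm [26.  -6.5  3. ]
turn deg [-0.03 -0.12 -0.01]
```

View pics/wrist9.png

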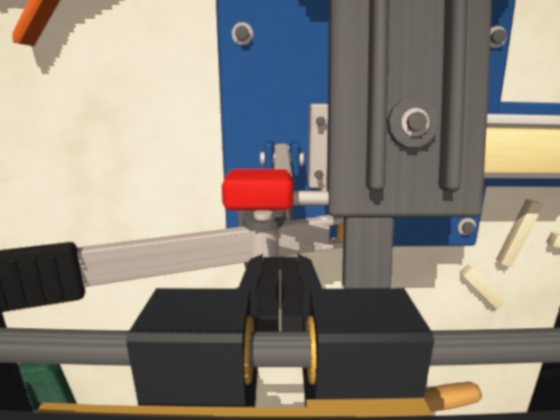

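View pics/side9.png

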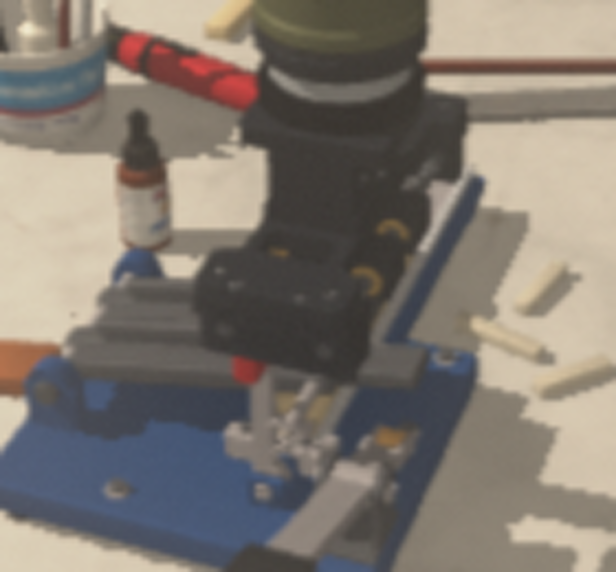

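The finger is in front of the tab (tab u 223–293, finger centre 280), so it needs 7 mm more to the left. I correct that and push.

```bash
python3 -m jog '[[0,-0.007,0.003,0,0,0,1],[0.008,0,0,0,0,0,1],[0.01,0,0,0,0,0,1],[0.006,0,0,0,0,0,1],[0.005,0,0,0,0,0,1],[0.006,0,0,0,0,0,1],[0.006,0,0,0,0,0,1],[0.005,0,0,0,0,0,1]]'
python3 -c "
from h import *
from bench import telemetry
delta(telemetry.sense(),[-.024,.085,.124])"
python3 -m jog '[[0.005,0,0,0,0,0,1],[0.005,0,0,0,0,0,1],[0.004,0,0,0,0,0,1],[0.003,0,0,0,0,0,1],[0,0,0,0,0,0,1],[0,0,0,0,0,0,1],[0,0,0,0,0,0,1],[0,0,0,0,0,0,1]]'
python3 - <<'E'
from h import *
from bench import telemetry,snapshot
s=telemetry.sense();T=toolpose(s)
delta(s,[-.024,.085,.124])
for n,x in (("wrist",(0,0,560,420)),("side",(210,180,350,310))):
    p,d=snapshot(n); a=p[x[1]:x[3],x[0]:x[2],::-1]; cv2.imwrite(f"pics/{n}10.png",a if n=="wrist" else cv2.resize(a,None,fx=4.4,fy=4.4,interpolation=cv2.INTER_CUBIC))
E
```

```text
t: 15.62
ee_pos: [0.5607, 0.1765, 0.122]
eef_rot: [0.998, -0.069, -0.005, 0.0]
contact_force: [-9.0, 2.7, 3.1]
finger_gap: 0.0003
press pos [-45.8  86.5 122. ] F [-9.   2.7  3.1] t 15.62 gap 0.0
tool shift mm [21.8  1.6 -2.2]
turn deg [0.08 0.57 0.16]
t: 16.28
ee_pos: [0.5823, 0.1731, 0.1229]
eef_rot: [0.998, -0.069, 0.0, 0.0]
contact_force: [-1.6, 0.2, 1.7]
finger_gap: 0.0003
press pos [-24.   86.1 122.9] F [-1.6  0.2  1.7] t 16.28 gap 0.0
tool shift mm [-0.   1.1 -1.1]
turn deg [ 0.   -0.02  0.06]
```

View pics/wrist10.png

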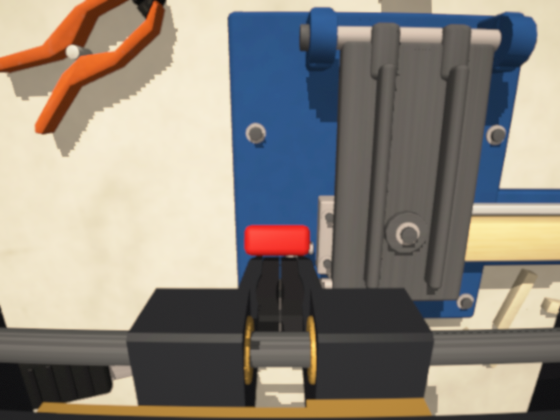

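View pics/side10.png

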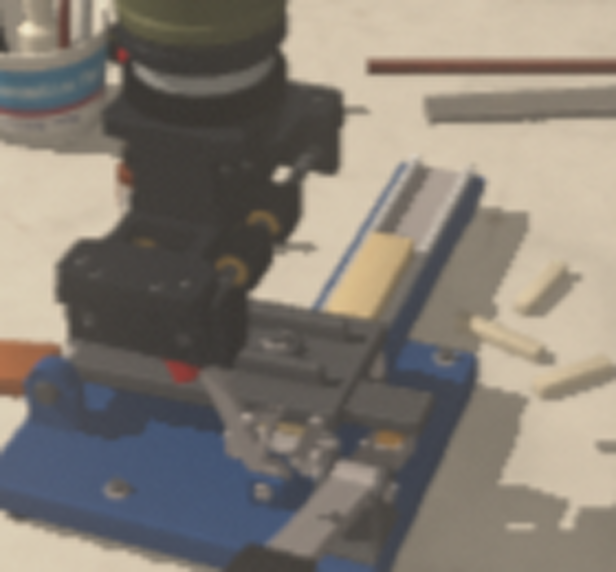

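The platen appears to have come down off the pawl, and the force fell from 9 to 1.6 N. I hold briefly for it to settle and then withdraw.

```bash
python3 -m jog '[[0,0,0,0,0,0,1],[0,0,0,0,0,0,1],[0,0,0,0,0,0,1],[0,0,0,0,0,0,1],[0,0,0,0,0,0,1],[0,0,0,0,0,0,1],[0,0,0,0,0,0,1],[0,0,0,0,0,0,1]]'
python3 -m jog '[[-0.006,0,0,0,0,0,1],[-0.01,0,0,0,0,0,1],[-0.012,0,0,0,0,0,1],[-0.012,0,0,0,0,0,1],[-0.012,0,0,0,0,0,1],[-0.012,0,0,0,0,0,1],[0,0,-0.03,0,0,0,1],[0,0,-0.04,0,0,0,1]]'
python3 -m jog '[[-0.02,0,-0.03,0,0,0,1],[-0.03,0,-0.03,0,0,0,1],[-0.03,0,-0.01,0,0,0,1],[-0.02,0,0,0,0,0,1],[0,0,0,0,0,0,1],[0,0,0,0,0,0,1],[0,0,0,0,0,0,1],[0,0,0,0,0,0,1]]'
python3 - <<'E'
from h import *
from bench import telemetry,snapshot
s=telemetry.sense();T=toolpose(s)
delta(s,None)
for n,x in (("wrist",(0,0,560,420)),("side",(190,190,350,330)),("top",(130,150,330,280))):
    p,d=snapshot(n); a=p[x[1]:x[3],x[0]:x[2],::-1]; cv2.imwrite(f"pics/{n}11.png",a if n=="wrist" else cv2.resize(a,None,fx=4,fy=4,interpolation=cv2.INTER_CUBIC))
    np.save(f"pics/{n}11.npy",d)
E
```

```text
t: 17.05
ee_pos: [0.5823, 0.1731, 0.1228]
eef_rot: [0.998, -0.069, 0.0, 0.0]
contact_force: [-1.0, -0.9, 2.0]
finger_gap: 0.0008
t: 17.72
ee_pos: [0.5156, 0.1819, 0.1907]
eef_rot: [0.998, -0.069, -0.003, 0.002]
contact_force: [0.7, 0.0, -0.1]
finger_gap: 0.0009
t: 18.38
ee_pos: [0.4215, 0.1956, 0.2619]
eef_rot: [0.998, -0.07, 0.0, 0.0]
contact_force: [-0.3, -0.1, -0.6]
finger_gap: 0.0005
press pos [-186.3   86.   261.9] F [-0.3 -0.1 -0.6] t 18.38 gap 0.001
turn deg [ 0.   -0.06 -0.  ]
```

View pics/wrist11.png

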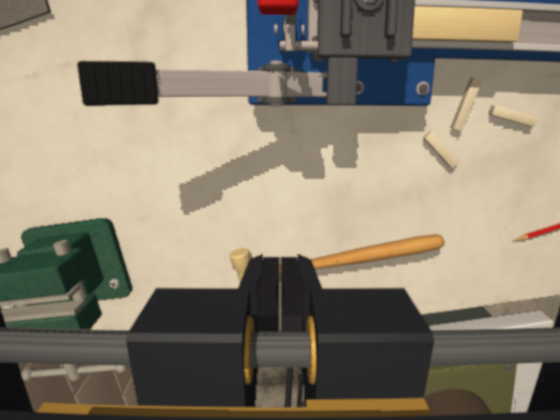

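View pics/side11.png

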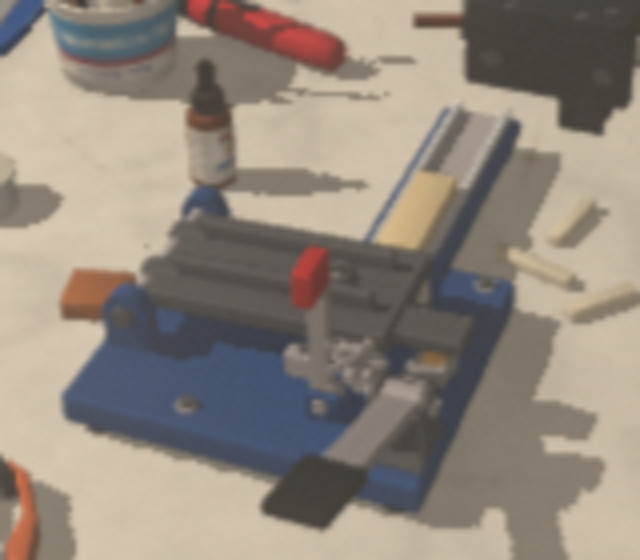

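View pics/top11.png

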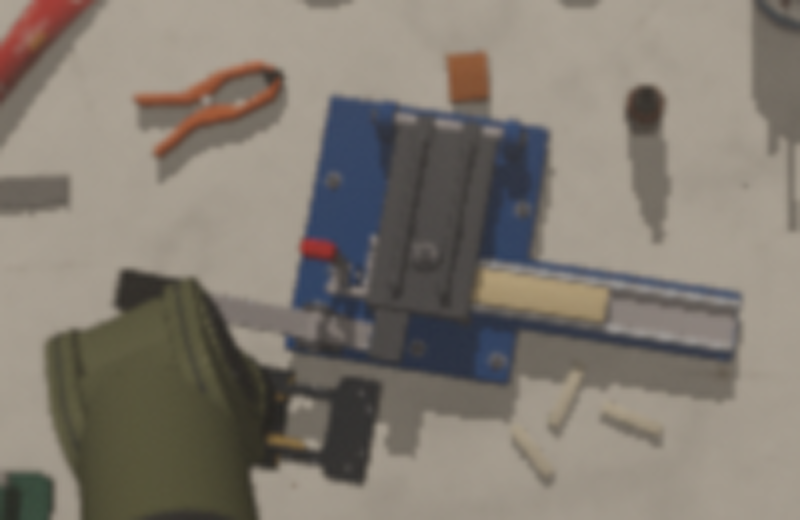

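The platen is down, the pawl is upright again, the lever is up, and the bystanders are where they were. I check the platen angle from depth and the blank's end once more.

```bash
python3 - <<'E'
from h import *
from bench import snapshot
D0=np.load("pics/top0.npy");D1=np.load("pics/top11.npy")
vv,uu=np.mgrid[190:240,200:270];uv=np.c_[uu.ravel(),vv.ravel()]
for nm,D in (("start",D0),("now",D1)):
    P=press(depthpts("top",uv,D)); k=(P[:,0]>-65)&(P[:,0]<60)&(P[:,1]>-28)&(P[:,1]<44)&(P[:,2]>.06)
    f=np.polyfit(P[k,0],P[k,2],1); print(nm,k.sum(),"slope",f[0],"z at x=-60",np.polyval(f,-.06))
p,d=snapshot("top");h=cv2.cvtColor(p,cv2.COLOR_RGB2HSV).astype(int)
m=((h[...,0]>14)&(h[...,0]<30)&(h[...,1]>70)&(h[...,2]>110)).astype(np.uint8);m[:, :245]=0;m[:,320:]=0;m[:205]=0;m[240:]=0
n,l,st,c=cv2.connectedComponentsWithStats(m);i=1+np.argmax(st[1:,4]);ys,xs=np.where(l==i)
r=cv2.boxPoints(cv2.minAreaRect(np.c_[xs,ys].astype(np.float32)));print(np.round(press(onplane("top",r,.049))*1000,1))
E
```

```text
start 1022 slope -1.689634094562539 z at x=-60 0.14388241716308997
now 1303 slope -0.9625390964418159 z at x=-60 0.1103479791618239
[[ -54.6  -36.5   49. ]
 [ -27.7  -36.4   49. ]
 [ -28.8 -144.    49. ]
 [ -55.7 -143.7   49. ]]
```

```bash
python3 - <<'E'
from h import *
vv,uu=np.mgrid[170:245,195:270];uv=np.c_[uu.ravel(),vv.ravel()]
for nm in ("pics/top0.npy","pics/top11.npy"):
    P=press(depthpts("top",uv,np.load(nm)))
    for a,b in ((-70,-50),(-20,0),(30,50)):
        k=(P[:,0]>a/1e3)&(P[:,0]<b/1e3)&(P[:,1]>-.025)&(P[:,1]<.04)&(P[:,2]>.05)&(P[:,2]<.13)
        print(nm,a,k.sum(),np.round(np.percentile(P[k,2]*1000,[25,50,75]),1))
E
```

```text
pics/top0.npy -70 120 [60.4 62.6 65.6]
pics/top0.npy -20 116 [60.7 64.6 69.7]
pics/top0.npy 30 115 [60.6 62.7 67.8]
pics/top11.npy -70 119 [66.6 68.7 71.6]
pics/top11.npy -20 115 [64.8 69.5 74.3]
pics/top11.npy 30 119 [62.2 65.1 69. ]
```

The platen front sits 6 mm higher than when it was shut, which gives 0.042 rad against about 0.045 expected on the blank. The blank's right end is at y = -144, so it is home. I hand in.

```bash
python3 -c "
from bench import job
print(job.finish_job())"
```

```text
the job is handed in; nothing more can be done
None
```

I loaded the blank and handed the job in at about 18.5 s. In order, I pressed the lever until the platen caught on its pawl and let the lever come back up. Then I pushed the blank home and pushed the red tab back about 34 mm so the platen came down on the blank.

**Last checks**
- **Blank:** its right end measured y ≈ -144 mm in the press frame, against -145 expected. At the end stop the finger stalled at 7.6 N.
- **Platen:** its front sits about 6 mm above the shut height, which is about 0.042 rad against about 0.045 expected when lying on the blank.
- **Rest of the press:** the pawl is upright again and the lever is back up.
- **Bystanders and robot:** by eye, the bystanders are where they started, and the gripper is touching nothing.

**Checks that failed or disagreed**
- My first straight-line fit of the platen's depth was spoiled by outliers, so I replaced it with medians over bands.
- The wrist and top cameras disagreed by about 4 mm on the channel's x position, which stayed within the finger's clearance in the channel.

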